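# Find the loaded film pot by its weight and hold it over the dish

## Task

Two black film pots that look alike stand on the free-turning turntable: one still has a metal sample in it, the other is empty. Lift them off in turn and feel which is the heavier, stand the lighter one upright and fully down in a free well of the blue pot rack, and finish holding the heavier one, upright and still, a few centimetres above the middle of the white dish so that a colleague can open it there: the program ends with the pot still in the gripper, do not put it down or let go. Keep both pots upright all the time, and leave the dish, the tweezers, the amber bottle and the petri dish where they are.

Things in the scene. Friction and masses are not known exactly. Their poses are not given: they have to be found in the camera images.
- pot_a: closed black film pot, 52 mm tall, round, body 32 mm across, lid (top 9 mm) 34 mm; origin at the centre of its underside, z up its axis. Stands on the turntable about 60 mm from its centre, across from the other. Either pot may be the loaded one (0.20 to 0.29 kg); the empty one, with only a scrap of packing, weighs 0.03 to 0.05 kg. Contents have 2 mm of play
- pot_b: the second film pot, alike: black film pot, 52 mm tall, round, body 32 mm across, lid (top 9 mm) 34 mm; origin at the centre of its underside, z up its axis. Stands on the turntable about 60 mm from its centre, across from the other. Either pot may be the loaded one (0.20 to 0.29 kg); the empty one, with only a scrap of packing, weighs 0.03 to 0.05 kg. Contents have 2 mm of play
- turntable: grey foot of a bench turntable, fixed to the worktop, any yaw; origin at its centre on the worktop. Its round aluminium platter with a grey rubber mat, 240 mm across, its top 30 mm above the worktop, spins freely without limit about the vertical axis through this origin: a light sideways push (about 0.05 N at a pot's place) turns it and carries the pots round
- rack: blue plastic pot rack, a fixed block 196 x 66 x 32 mm (with a 5 mm thick foot flange, 206 x 80 mm) with three round wells in a row along its own x axis, at x = -30, 32 and 94 mm, y = 0; origin on its underside midway across, 66 mm from its -x end. The well at +94 mm already has a black film pot in it (fixed, lid 62 mm above the worktop); the other two are free
- well_end (a point): centre of the mouth of the free end well (at the rack's -x end), 32 mm above the worktop; the well is 39 mm across with a 2 mm chamfer, flat-bottomed, 22 mm deep, so that a pot fully down stands 10 mm above the worktop
- well_mid (a point): the same for the free middle well, next to the pot that is in the rack
- dish: round white porcelain dish, open, loose, 104 mm across and 28 mm high, empty; origin at the centre of its underside
- tweezers: steel tweezers lying on the yellow folder, loose, 150 x 13 x 9 mm, long along their y axis; origin at the centre of the underside; leave alone
- amber_bottle: amber dropper bottle, loose, 30 mm across and 70 mm tall; origin at the centre of its underside; leave alone
- petri: flat glass petri dish with lid, loose, 88 mm across and 16 mm high; origin at the centre of its underside; leave alone
Mind the look-alikes: they are no part of the job. Leave any brown look-alike of the dish alone.

How it is judged:
By the outcome, as a careful person would: the job done as asked, in the order asked, and still so for the second after the job is handed in, while the arm keeps its last pose, push and grip.
It also fails if it takes over 72 s, if anything falls off the work surface, if the arm or the gripper's body presses on something with over 40 N, if the wrist force passes 120 N, or if a joint passes its speed limit or range.

## Robot

A 6-joint arm with a two-finger parallel gripper is mounted at the origin on a cart in front of the work surface, level with it; the furniture and walls round the work are solid. World frame = base frame: x ahead of the robot, y to its left, z up, the work surface at z = 0. Lengths are in mm, angles in rad, forces in N, time in s.
With the tool pointing down it reaches from about 350 to 975 mm from the base axis. Payload 7.1 kg.
Tool frame: the origin (TCP) lies midway between the tips of the shut fingers; the grasp point (between the pads) lies 19 mm behind it (ctrl.grip_point_offset is the distance from the TCP to the grasp point, in mm); z points along the fingers, y is the line along which they close (so a half turn about z gives the same grasp; the last joint's range is limited). The gripper opens to 88 mm and grips with 3 to 60 N. Pads are 20 mm wide; open, the fingers measure 115 mm over their backs; the gripper's body (75 mm by 178 mm) begins 61 mm behind the grasp point.
Start: joints at [1.257, 0.423, 1.63, -0, 1.089, -0.019], TCP at [181.561, 598.03, 222.675] pointing down, gripper open.
Joint ranges: [-3, 3], [-0.9, 2.11], [0.09, 2.58], [-1.31, 4.45], [0.11, 2.69], [-2.54, 2.54]. Speed limits (rad/s): [2.39, 2.39, 3.01, 3.14, 3.14, 3.14].

## Interface

Orientations are given as a rotation vector (axis times angle).
In Python, from workcell import get_obs, optics, close_job, spotter, ctrl gives the robot as it stands. The module is installed in compiled form; this text tells all that it offers.
- The arm moves only by the tool move_arm, never from a script. Its argument "rows" is a list of rows, each a list of 5 numbers: the shift along the tool's x, y, z in cm, then the turn about the tool's z in degrees, then the opening in per cent of the stroke, from 0 (shut) to 100 (fully open). A call has 1 to 10 rows; each row shifts and turns the commanded pose from where the row before left it, along the tool's axes as they then stand; what a row does not reach is not made up. A row lasts 1/8 s, in which the tool goes at most 62.5 mm and 10.7 degrees, less where a joint would pass 70% of its speed; a pose out of reach is approached as far as the arm can. A call with a gripper value outside its range is refused whole. The fingers move at their own pace and stop on an object; the grip force is fixed at half the most. Time passes only in rows, so rows that do not move let the fingers close. It gives the time, the measured TCP pose, the force, the opening and the grip force at its end, in the units of the state.
- get_obs(): the state, without advancing time (a new reading comes with each control period).
- optics.get_image(name): name is "side" or "top"; returns the picture (384x512x3 uint8, blue, green, red); there is no depth.
- optics.calibration(name): a dict with "camera_matrix" (3x3 intrinsics, pixels), "distortion" ([k1, k2, p1, p2, k3] as OpenCV has them; the pictures are not rectified), "xyz" and "orientation" of the camera in the world. Camera axes: x right, y down, z forward; pixel columns grow to the right and rows downward; lengths in mm; the calibration is good to about 2 mm. A picture is of the moment at which its call begins. calibration takes no time and is no camera call.
- close_job(): hands the job in; it is judged then, once.
Trained networks look in the newest picture that a camera, given by its name, has taken for a name from the list of things; names that differ only in an ending like _2 or _b are one class to them, and where a whole thing is asked for, a point or a joint stands for the part that bears it (a point fixed in the world has none). Each returns a list of dicts, best first, with "conf" (0 to 1); they miss things now and then, are a little off and sometimes report something else, mostly with a low value. They report only what shows in the picture. A call takes as long as a camera call. They do not tell look-alikes from the thing itself.
- spotter.find_in(camera, label): "point" ([column, row] in pixels, amid what is visible of it).
- spotter.regions_of(camera, label): "region" (384x512 bool, what is visible of it) and "point" ([column, row] in pixels, amid what is visible of it).
The state is a dict: "t": time; "qpos": joint angles; "qvel": joint speeds; "joint_torque": joint torques, N m; "ee_pos": TCP position; "orientation": TCP orientation; "ft_force": force on the tool from outside, world axes, zero at the start; "moment": the same for the moment, N m; "width": finger opening in mm; "grasp_force": force on a finger pad.
Only numpy, scipy, OpenCV 4.12 (cv2) and the standard library are available. Lean on these libraries where they do the work, as an engineer would, in place of code of your own. Each camera call takes 0.05 s, during which the arm holds its last target. There are 200 camera calls.

## Working session

There is one attempt and no reset: what is moved stays moved. The work goes in short steps, Python scripts to look and compute and a tool call to move; the robot and the scene stay as the last step left them, time stands still between calls to the robot, and variables do not carry over. Pictures are saved under pics/ and viewed, at most 10 in all, crops included, and the job is handed in when it is done.

Besides the shell and the picture viewer there is one more tool, called after ">>>" by a JSON object that holds its "op" and its "data". move_arm: Moves the arm, as the interface text tells. Its arguments: {"type":"object","properties":{"rows":{"type":"array","items":{"type":"array","items":{"type":"number"}}}},"required":["rows"]}

```bash
mkdir -p pics
cat > h.py <<'E'
import numpy as np, cv2
from workcell import get_obs, optics, close_job, spotter, ctrl
from scipy.spatial.transform import Rotation as R
def cal(n):
    c=optics.calibration(n); o=np.array(c["orientation"],float)
    Rm=R.from_rotvec(o).as_matrix() if o.size==3 else o.reshape(3,3)
    return np.array(c["camera_matrix"]),np.array(c["distortion"]),np.array(c["xyz"]),Rm
def ray(n,px):
    K,D,p,Rm=cal(n); u=cv2.undistortPoints(np.array(px,float).reshape(-1,1,2),K,D).reshape(-1,2)
    return p,(Rm@np.c_[u,np.ones(len(u))].T).T
def onz(n,px,z):
    p,d=ray(n,px); return p+d*((z-p[2])/d[:,2])[:,None]
def proj(n,X):
    K,D,p,Rm=cal(n); rv=cv2.Rodrigues(Rm.T)[0]
    return cv2.projectPoints(np.array(X,float).reshape(-1,1,3),rv,-Rm.T@p,K,D)[0].reshape(-1,2)
E
python3 - <<'E'
from h import *
for n in("top","side"):
    im=optics.get_image(n); cv2.imwrite(f"pics/{n}0.png",im)
    print(n,cal(n)[2],cal(n)[3].round(2).tolist())
    for l in("pot_a","turntable","rack","dish","tweezers","amber_bottle","petri","well_end"):
        try: r=spotter.find_in(n,l)
        except Exception as e: print(l,e); continue
        print(n,l,[(np.round(q["point"]).tolist(),round(q["conf"],2),onz(n,q["point"],0)[0,:2].round().tolist()) for q in r])
print(get_obs())
E
```

```text
top [402.70733094   1.80458591 999.55999389] [[0.03, -0.98, 0.22], [-1.0, -0.03, 0.0], [0.01, -0.22, -0.98]]
top pot_a [([259.0, 210.0], 0.72, [577.0, -0.0]), ([298.0, 234.0], 0.43, [512.0, -114.0])]
top turntable [([279.0, 227.0], 0.74, [530.0, -59.0])]
top rack [([145.0, 240.0], 0.78, [484.0, 314.0]), ([256.0, 209.0], 0.42, [580.0, 8.0])]
top dish [([380.0, 252.0], 0.89, [469.0, -341.0]), ([381.0, 196.0], 0.58, [630.0, -352.0])]
top tweezers [([345.0, 172.0], 0.45, [697.0, -248.0])]
top amber_bottle [([233.0, 149.0], 0.51, [758.0, 80.0])]
top petri [([292.0, 141.0], 0.66, [789.0, -93.0]), ([143.0, 238.0], 0.6, [489.0, 320.0])]
top well_end [([142.0, 238.0], 0.62, [487.0, 325.0])]
side [505.68564782 822.21974422 564.685604  ] [[-1.0, -0.04, 0.08], [-0.09, 0.52, -0.85], [-0.01, -0.85, -0.52]]
side pot_a [([258.0, 192.0], 0.78, [576.0, -83.0]), ([284.0, 176.0], 0.72, [502.0, -184.0])]
side turntable [([274.0, 198.0], 0.96, [527.0, -54.0]), ([287.0, 296.0], 0.72, [487.0, 309.0])]
side rack [([286.0, 295.0], 0.79, [489.0, 305.0])]
side dish [([245.0, 152.0], 0.83, [644.0, -351.0]), ([29
[... 230 characters left out ...]
0], 0.89, [483.0, 297.0])]
{'t': 0.9, 'qpos': array([ 1.25695535e+00,  4.23105120e-01,  1.62988319e+00, -3.00130240e-05,
        1.08865422e+00, -1.90177381e-02]), 'qvel': array([-0.00124452,  0.00040833, -0.00206761,  0.0002415 , -0.00103192,
       -0.00153658]), 'joint_torque': array([ 1.62342207e-03, -5.44548368e+01, -2.74054438e+01,  6.45228429e-02,
        1.68256526e-02,  6.19954093e-06]), 'ee_pos': array([181.59333629, 598.012988  , 222.67848181]), 'orientation': array([ 4.61407590e-01,  3.10750617e+00, -8.41710965e-05]), 'ft_force': array([ 0.03269472, -0.4135579 , -1.1558391 ]), 'moment': array([-0.04961305,  0.02891139,  0.01424125]), 'grasp_force': 0.0, 'width': 88.0266235714562}
```

View pics/top0.png

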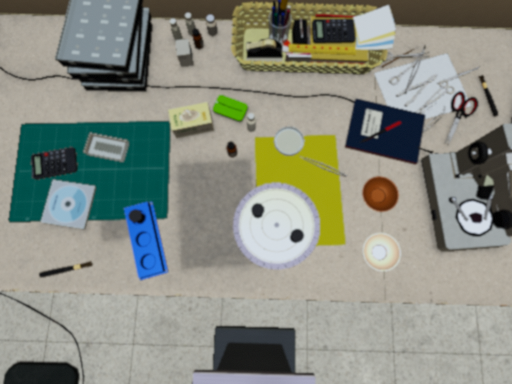

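View pics/side0.png

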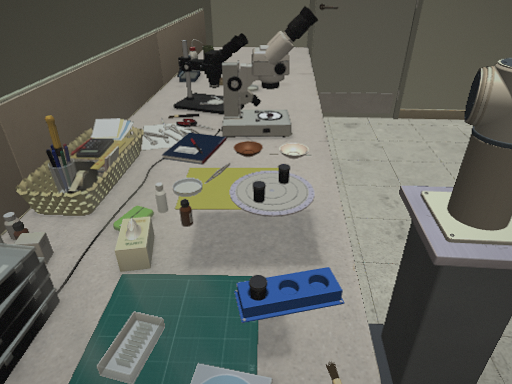

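The top picture shows pots at (258,210) and (297,235) on the platter centred at about (277,226). The white dish is at (381,252), with the brown one at (380,193). The rack has its filled well at (137,215) and free wells at (142,240) and (150,262). Next I'll fit precise poses from the silhouettes.

```bash
cat >> h.py <<'E'
from scipy.optimize import minimize
def circ(r,z,n=48):
    a=np.linspace(0,2*np.pi,n,endpoint=False); return np.c_[r*np.cos(a),r*np.sin(a),np.full(n,z)]
POT=np.r_[circ(16,0),circ(16,43),circ(17,43),circ(17,52)]
DISH=np.r_[circ(30,0),circ(52,28)]
PLAT=np.r_[circ(120,30),circ(120,24)]
def box(x0,x1,y0,y1,z0,z1): return np.array([[x,y,z] for x in(x0,x1) for y in(y0,y1) for z in(z0,z1)],float)
RACK=np.r_[box(-66,130,-33,33,0,32),box(-71,135,-40,40,0,5)]
def hull(n,P):
    m=np.zeros((384,512),np.uint8); h=cv2.convexHull(proj(n,P).astype(np.float32)).reshape(-1,2)
    cv2.fillConvexPoly(m,np.round(h*64).astype(np.int32),255,cv2.LINE_AA,6); return m/255.
def place(M,x,y,z,yaw=0):
    c,s=np.cos(yaw),np.sin(yaw); return np.c_[M[:,0]*c-M[:,1]*s+x,M[:,0]*s+M[:,1]*c+y,M[:,2]+z]
def fit(M,masks,x0,z=0,yaw=False):
    f=lambda v:sum(((hull(n,place(M,v[0],v[1],z,v[2]/50 if yaw else 0))-m)**2).sum() for n,m in masks.items())
    v0=np.array(x0,float); s=np.vstack([v0]+[v0+8*e for e in np.eye(len(v0))])
    r=minimize(f,v0,method="Nelder-Mead",options=dict(initial_simplex=s,xatol=.05,fatol=.01)); return r.x,r.fun/sum(m.sum() for m in masks.values())
def region(n,l,xy,z):
    p=proj(n,[[*xy,z]])[0]; rs=[r for r in spotter.regions_of(n,l)]
    if not rs: return None
    r=min(rs,key=lambda r:np.hypot(*(np.array(r["point"])-p))); d=np.hypot(*(np.array(r["point"])-p))
    return r["region"].astype(float) if d<25 else None
def hmask(b):
    b=cv2.morphologyEx(b.astype(np.uint8),cv2.MORPH_OPEN,np.ones((3,3)))
    k,l,st,_=cv2.connectedComponentsWithStats(b); i=1+np.argmax(st[1:,4]); c=np.argwhere(l==i)[:,::-1].astype(np.int32)
    m=np.zeros((384,512),np.uint8); cv2.fillConvexPoly(m,cv2.convexHull(c),1); return m.astype(float)
E
cat > loc.py <<'E'
from h import *
im={n:optics.get_image(n) for n in("top","side")}
def go(lab,M,x0,z,names=("top","side")):
    ms={n:region(n,lab,x0,z+15) for n in names}; ms={n:m for n,m in ms.items() if m is not None}
    for s in [[n] for n in ms]+[list(ms)]:
        v,c=fit(M,{n:ms[n] for n in s},x0,z); print(lab,s,v.round(1),round(c,3),[ms[n].sum() for n in s])
    return v
t=go("turntable",PLAT,(527,-58),0)
def dark(n,xy,z):
    g=im[n].max(2)<90; p=proj(n,[[*xy,z]])[0]; k,l,st,ce=cv2.connectedComponentsWithStats(g.astype(np.uint8))
    i=1+np.argmin(np.hypot(*(ce[1:]-p).T)); return (l==i).astype(float)
for x0 in((565,-5),(500,-112)):
    v=go("pot_a",POT,x0,30)
    ms={n:dark(n,x0,55) for n in im}
    for s in(["top"],["side"],["top","side"]): print("dark",s,*fit(POT,{n:ms[n] for n in s},x0,30))
go("dish",DISH,(465,-340),0)
ms={}
for n in im:
    h=cv2.cvtColor(im[n],cv2.COLOR_BGR2HSV); b=(abs(h[...,0].astype(int)-110)<12)&(h[...,1]>150)&(h[...,2]>80)
    p=proj(n,[[480,315,20]])[0].astype(int); w=np.zeros_like(b); w[p[1]-60:p[1]+60,p[0]-65:p[0]+65]=1; ms[n]=hmask(b&w)
for s in(["top"],["side"],["top","side"]):
    v,c=fit(RACK,{n:ms[n] for n in s},(460,310,50*np.deg2rad(10)),0,True); print("rack",s,v[:2].round(1),np.rad2deg(v[2]/50).round(1),round(c,3))
print(get_obs()["t"])
cv2.imwrite("pics/rackcrop.png",cv2.resize(im["top"][190:290,110:180],None,fx=5,fy=5))
E
python3 loc.py
```

```text
turntable ['top'] [533.5 -50. ] 0.093 [np.float64(5596.0)]
turntable ['side'] [534.6 -50.8] 0.167 [np.float64(2784.0)]
turntable ['top', 'side'] [533.8 -50.2] 0.118 [np.float64(5596.0), np.float64(2784.0)]
pot_a ['top'] [564.3   0.6] 0.241 [np.float64(142.0)]
pot_a ['side'] [567.6   6.7] 0.257 [np.float64(235.0)]
pot_a ['top', 'side'] [567.5   1.5] 0.263 [np.float64(142.0), np.float64(235.0)]
dark ['top'] [565.12681055   3.07960224] 0.5739307683857857
dark ['side'] [567.53756714   1.43516541] 0.30191716596407786
dark ['top', 'side'] [567.67875248   1.08047011] 0.3997660435563018
pot_a ['top'] [ 502.  -100.2] 0.366 [np.float64(132.0)]
pot_a ['side'] [504.4 -99.6] 0.17 [np.float64(219.0)]
pot_a ['top', 'side'] [502.4 -99.6] 0.248 [np.float64(132.0), np.float64(219.0)]
dark ['top'] [ 498.88935405 -100.20638952] 0.5603512818956272
dark ['side'] [ 502.75027776 -103.63106287] 0.320558198769704
dark ['top', 'side'] [ 501.65284228 -102.69583857] 0.41468404560337524
dish ['top'] [ 468.5 -335.4] 0.083 [np.float64(1128.0)]
dish ['side'] [ 468.8 -335.2] 0.113 [np.float64(375.0)]
dish ['top', 'side'] [ 468.9 -335.7] 0.093 [np.float64(1128.0), np.float64(375.0)]
rack ['top'] [455.7 303. ] 17.7 0.038
rack ['side'] [458.3 271.1] 17.1 0.49
rack ['top', 'side'] [455.9 302.5] 17.5 0.362
1.4
```

>>> {"op": "move_arm", "data": {"rows": [[0, 0, 0, 10.5, 100], [0, 0, 0, 10.5, 100], [0, 0, 0, 10.5, 100], [0, 0, 0, 10.5, 100], [0, 0, 0, 10.5, 100], [0, 0, 0, 10.5, 100], [0, 0, 0, 10.5, 100], [0, 0, 0, 10.5, 100], [0, 0, 0, 10.5, 100], [0, 0, 0, 10.5, 100]]}}

```text
t: 2.65
ee_pos: [181.6, 598.1, 222.7]
orientation: [-2.751, -1.517, -0.0]
ft_force: [0.3, 0.4, 0.0]
width: 87.8
grasp_force: 0.0
```

>>> {"op": "move_arm", "data": {"rows": [[-2.2, 4.6, 0, 0, 100], [-2.2, 4.6, 0, 0, 100], [-2.2, 4.6, 0, 0, 100], [-2.2, 4.6, 0, 0, 100], [-2.2, 4.6, 0, 0, 100], [-2.2, 4.6, 0, 0, 100], [-2.2, 4.6, 0, 0, 100], [-2.2, 4.6, 0, 0, 100], [-2.2, 4.6, 0, 0, 100], [-2.2, 4.6, 0, 0, 100]]}}

```text
t: 3.9
ee_pos: [456.8, 166.8, 223.0]
orientation: [2.746, 1.526, 0.001]
ft_force: [1.2, 1.1, -0.1]
width: 87.9
grasp_force: 0.0
```

```bash
cat >> h.py <<'E'
def delta(xyz,ydeg=None):
    o=get_obs(); Rm=R.from_rotvec(o["orientation"]).as_matrix(); d=Rm.T@(np.array(xyz)-o["ee_pos"])/10
    a=np.rad2deg(np.arctan2(Rm[1,1],Rm[0,1])); t=None if ydeg is None else (a-ydeg+90)%180-90
    print("t",round(o["t"],2),"pos",o["ee_pos"].round(1),"ydir",a.round(1),"tilt",np.rad2deg(np.arccos(min(1,-Rm[2,2]))).round(2),"d_cm",d.round(2),"turn",t,"w",round(o["width"],1),"F",o["ft_force"].round(2),"g",round(o["grasp_force"],1),"q6",o["qpos"][5].round(2))
E
python3 - <<'E'
from h import *
delta((566.5,1.5,100),148)
im=cv2.imread("pics/rackcrop.png")
s=optics.get_image("side"); h=cv2.cvtColor(s,cv2.COLOR_BGR2HSV); print(h[300,265],h[280,250])
b=(abs(h[...,0].astype(int)-110)<10)&(h[...,1]>170)
w=np.zeros_like(b); w[260:325,225:350]=1; m=hmask(b&w); print(m.sum())
v,c=fit(RACK,{"side":m},(460,310,16),0,True); print(v,np.rad2deg(v[2]/50),c)
for n,a in(("top",None),("side",None)):
    I=s if n=="side" else cv2.imread("pics/top0.png"); I=cv2.resize(I,None,fx=4,fy=4)
    for px,col in(((455.7,303,17.7*np.pi/180),(0,255,255)),((v[0],v[1],v[2]/50),(0,0,255))):
        for wx in(-30,32,94):
            P=proj(n,place(circ(19.5 if wx<90 else 17,32 if wx<90 else 62)+[wx,0,0],*px[:2],0,px[2]))*4+1.5
            cv2.polylines(I,[np.round(P).astype(int)],True,col,1)
    c0=proj(n,[[456,303,20]])[0].astype(int)*4; I=I[c0[1]-200:c0[1]+200,c0[0]-230:c0[0]+230]; cv2.imwrite(f"pics/r_{n}.png",I)
cv2.imwrite("pics/r.png",np.hstack([cv2.resize(cv2.imread(f"pics/r_{n}.png"),(400,350)) for n in("top","side")]))
E
```

```text
t 3.9 pos [456.8 166.8 223. ] ydir -31.9 tilt 0.04 d_cm [-8.24 18.04 12.3 ] turn 0.11014753608094452 w 87.9 F [ 1.18  1.12 -0.06] g 0.0 q6 0.88
[109 174 171] [ 0  0 56]
2473.0
[460.67205052 268.15743693  15.19754427] 17.415102918071867 0.5713811836033701
```

View pics/r.png

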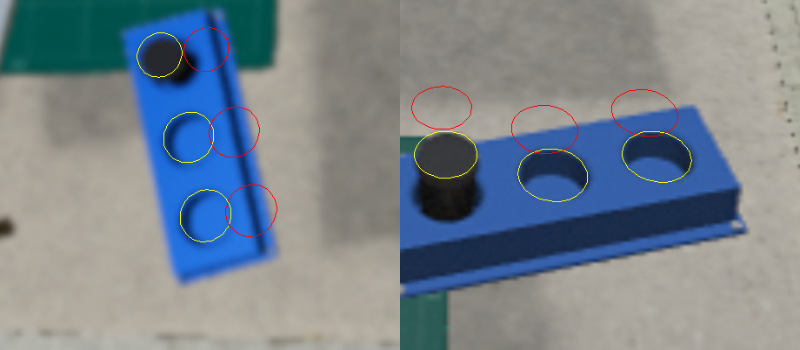

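The yellow rack fit (455.7, 303, yaw 17.7°) matches the wells in both views, so well_end is at about (427, 294).

>>> {"op": "move_arm", "data": {"rows": [[-2.06, 4.5, 2.5, 0, 100], [-2.06, 4.5, 2.5, 0, 100], [-2.06, 4.5, 2.5, 0, 100], [-2.06, 4.5, 2.5, 0, 100], [0, 0, 0, 0, 100], [0, 0, 0, 0, 100]]}}

```text
t: 4.7
ee_pos: [564.8, 3.4, 122.6]
orientation: [-2.746, -1.525, 0.001]
ft_force: [-1.1, -0.9, 0.4]
width: 87.6
grasp_force: 0.0
```

```bash
cat > look.py <<'E'
import sys
from h import *
im={n:optics.get_image(n) for n in("top","side")}
pr=None
for n in im:
  for r in spotter.regions_of(n,"pot_a"):
    b=r["region"].astype(float); v,c=fit(POT,{n:b},onz(n,r["point"],55)[0,:2],30); print(n,np.round(r["point"]),round(r["conf"],2),v.round(1),round(c,2),b.sum())
if len(sys.argv)>1:
    cv2.imwrite(f"pics/{sys.argv[1]}.png",np.hstack([cv2.resize(im["top"][170:280,200:330],(400,338)),cv2.resize(im["side"][130:240,200:330],(400,338))]))
E
python3 -c "
from h import *
delta((566.5,1.5,57),148)"; python3 look.py over
```

```text
t 4.7 pos [564.8   3.4 122.6] ydir -31.9 tilt 0.05 d_cm [-0.07  0.25  6.56] turn 0.074615003197124 w 87.6 F [-1.12 -0.88  0.44] g 0.0 q6 0.54
side [258. 192.] 0.66 [570.2   1.9] 0.37 215.0
side [284. 178.] 0.64 [ 504.5 -104.8] 0.28 199.0
```

View pics/over.png

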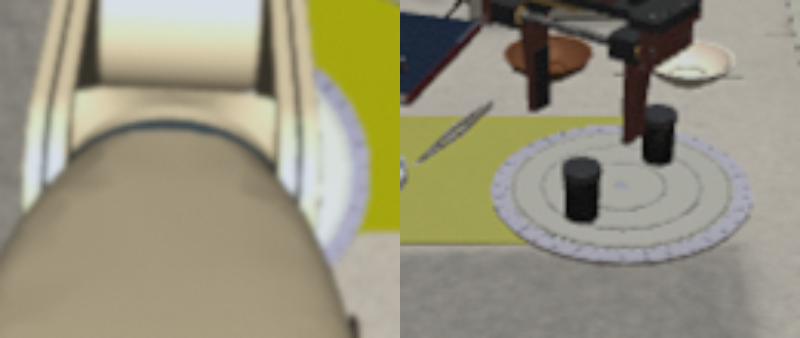

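The side crop shows both pots standing, with the open fingers straddling the near pot (crop 582,190) centrally. I'll descend and close slowly.

>>> {"op": "move_arm", "data": {"rows": [[-0.05, 0.2, 2, 0, 100], [0, 0, 2, 0, 100], [0, 0, 1.5, 0, 100], [0, 0, 1.0, 0, 100], [0, 0, 0, 0, 80], [0, 0, 0, 0, 65], [0, 0, 0, 0, 55], [0, 0, 0, 0, 48], [0, 0, 0, 0, 44], [0, 0, 0, 0, 44]]}}

```text
t: 6.15
ee_pos: [566.7, 1.7, 57.8]
orientation: [2.746, 1.526, 0.0]
ft_force: [-0.2, 0.7, 0.3]
width: 38.7
grasp_force: 0.0
```

```bash
python3 -c "
from h import *
delta((566.5,1.5,57),148)"; python3 look.py
```

```text
t 6.15 pos [566.7   1.7  57.8] ydir -31.9 tilt 0.01 d_cm [-0.02 -0.    0.08] turn 0.10746858112810287 w 38.7 F [-0.18  0.67  0.29] g 0.0 q6 0.54
side [257. 192.] 0.71 [570.2   1.6] 0.32 223.0
side [284. 181.] 0.46 [ 504.7 -103.9] 1.87 88.0
```

Width is 38.7 mm with no contact, so the pot is centred. Next I close, wait, lift slowly and weigh.

>>> {"op": "move_arm", "data": {"rows": [[0, 0, 0, 0, 41], [0, 0, 0, 0, 38], [0, 0, 0, 0, 30], [0, 0, 0, 0, 20], [0, 0, 0, 0, 20]]}}

```text
t: 6.98
ee_pos: [566.6, 1.7, 57.7]
orientation: [-2.746, -1.526, 0.0]
ft_force: [-0.9, 0.1, 0.9]
width: 33.8
grasp_force: 30.0
```

>>> {"op": "move_arm", "data": {"rows": [[0, 0, -0.3, 0, 20], [0, 0, -0.7, 0, 20], [0, 0, -1, 0, 20], [0, 0, -1.5, 0, 20], [0, 0, -1, 0, 20], [0, 0, -0.5, 0, 20], [0, 0, 0, 0, 20], [0, 0, 0, 0, 20], [0, 0, 0, 0, 20], [0, 0, 0, 0, 20]]}}

```text
t: 8.22
ee_pos: [566.5, 1.7, 107.3]
orientation: [-2.746, -1.526, 0.001]
ft_force: [-0.5, 0.2, -0.4]
width: 33.9
grasp_force: 30.0
```

```bash
python3 - <<'E'
from h import *
delta((566.5,1.5,57),148)
F=[]
for i in range(6): optics.get_image("side"); o=get_obs(); F.append(np.r_[o["ft_force"],o["joint_torque"][1:3]])
F=np.array(F); print(F.mean(0).round(2),F.std(0).round(2))
E
python3 look.py g1
```

```text
t 8.22 pos [566.5   1.7 107.3] ydir -31.9 tilt 0.03 d_cm [-0.01  0.02  5.03] turn 0.10958889216996681 w 33.9 F [-0.47  0.24 -0.36] g 30.0 q6 0.54
[-1.000e-01 -4.000e-02  3.000e-02 -5.236e+01 -2.088e+01] [0.45 0.48 0.61 0.01 0.01]
side [284. 176.] 0.71 [ 504.6 -103.8] 0.14 224.0
side [255. 177.] 0.6 [576.6 -83.1] 0.24 209.0
```

View pics/g1.png

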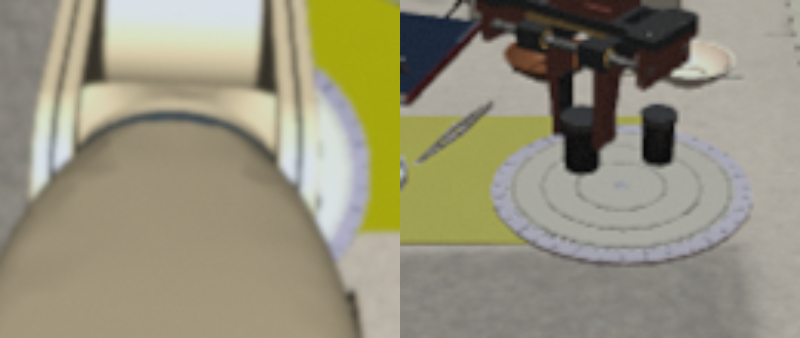

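Force after the lift is unchanged (about 0 N, where a loaded pot would read −2 to −2.9 N), so this pot seems to be the empty one. I'll carry it to well_end and compare with the other pot afterwards.

```bash
python3 -c "
from h import *
delta((427.1,293.9,90))"
```

```text
t 8.72 pos [566.6   1.7 107.7] ydir -31.9 tilt 0.0 d_cm [ 17.44 -27.29   1.77] turn None w 33.4 F [-0.93  0.01 -0.85] g 30.0 q6 0.54
```

>>> {"op": "move_arm", "data": {"rows": [[0, 0, -1.5, 0, 20], [1, -1.6, 0, 0, 20], [2.2, -3.5, 0, 0, 20], [2.8, -4.4, 0, 0, 20], [2.8, -4.4, 0, 0, 20], [2.8, -4.4, 0, 0, 20], [2.8, -4.4, 0, 0, 20], [2, -3.0, 1, 0, 20], [1, -1.6, 1, 0, 20], [0, 0, 0, 0, 20]]}}

```text
t: 9.98
ee_pos: [425.5, 294.0, 102.0]
orientation: [2.744, 1.529, -0.003]
ft_force: [0.5, -0.5, -1.1]
width: 33.9
grasp_force: 30.0
```

```bash
cat > wl.py <<'E'
from h import *
import sys
x,y,z=[float(a) for a in sys.argv[1:4]]
delta((x,y,z))
o=get_obs(); im={n:optics.get_image(n) for n in("top","side")}; zb=o["ee_pos"][2]-27
for n in im:
  r=region(n,"pot_a",o["ee_pos"][:2],zb+30)
  if r is not None: v,c=fit(POT,{n:r},o["ee_pos"][:2],zb); print(n,v.round(1),round(c,2),r.sum())
out=[]
for n in im:
  I=cv2.resize(im[n],None,fx=4,fy=4)
  for P,c in((place(circ(19.5,32)+[-30,0,0],455.7,303,0,17.7*np.pi/180),(0,255,255)),(place(circ(16,0),*o["ee_pos"][:2],zb),(0,0,255)),(place(circ(17,52),*o["ee_pos"][:2],zb),(0,0,255))):
    cv2.polylines(I,[np.round(proj(n,P)*4+1.5).astype(int)],True,c,1)
  c0=proj(n,[[440,298,50]])[0].astype(int)*4; out.append(I[c0[1]-175:c0[1]+175,c0[0]-200:c0[0]+200])
cv2.imwrite(f"pics/{sys.argv[4]}.png",np.hstack(out))
E
python3 wl.py 427.1 293.9 60 w1
```

```text
t 9.97 pos [425.5 294.  102. ] ydir -31.8 tilt 0.1 d_cm [0.08 0.14 4.2 ] turn None w 33.9 F [ 0.52 -0.49 -1.08] g 30.0 q6 1.14
top [414.6 276.1] 3.0 63.0
side [426.  291.8] 0.29 447.0
```

View pics/w1.png

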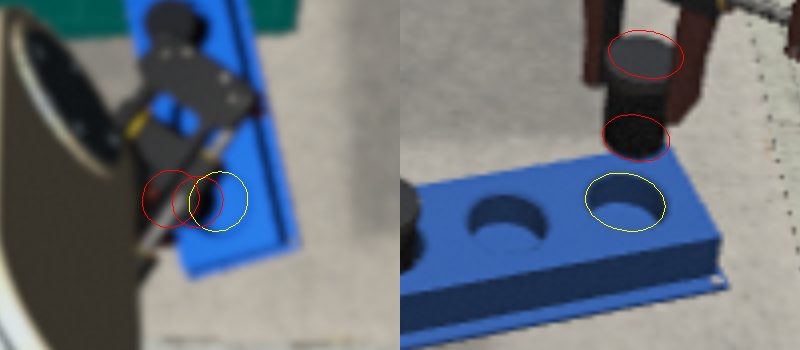

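Side view: the pot hangs upright at (638,95) over the end well (627,202), and the fitted outlines agree within about 1 mm.

>>> {"op": "move_arm", "data": {"rows": [[0.1, 0.1, 0, 0, 20], [0, 0, 1.5, 0, 20], [0, 0, 1.5, 0, 20], [0, 0, 1, 0, 20], [0, 0, 0, 0, 20]]}}

```text
t: 10.8
ee_pos: [427.3, 293.5, 61.3]
orientation: [2.746, 1.526, -0.004]
ft_force: [0.3, 0.3, 0.3]
width: 33.4
grasp_force: 30.0
```

```bash
python3 wl.py 426.5 294 37 w2
```

```text
t 10.8 pos [427.3 293.5  61.3] ydir -31.9 tilt 0.15 d_cm [ 0.01 -0.1   2.43] turn None w 33.4 F [0.34 0.25 0.28] g 30.0 q6 1.14
top [426.9 281.9] 3.42 52.0
side [428.3 291. ] 0.28 423.0
```

View pics/w2.png

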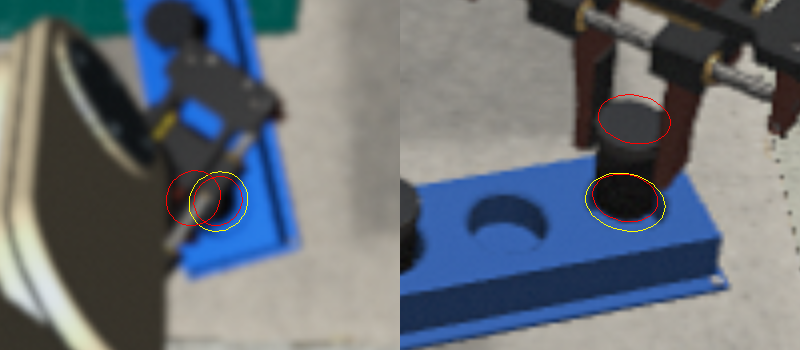

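The pot base sits in the mouth of the end well (crop 626,196), upright and nearly centred, so I'll ease it in.

>>> {"op": "move_arm", "data": {"rows": [[0.05, -0.12, 0.2, 0, 20], [0, 0, 0.4, 0, 20], [0, 0, 0.4, 0, 20], [0, 0, 0, 0, 20]]}}

```text
t: 11.5
ee_pos: [427.2, 294.7, 52.6]
orientation: [2.746, 1.526, -0.001]
ft_force: [-0.4, -2.8, 0.7]
width: 33.5
grasp_force: 30.0
```

```bash
python3 -c "
from h import *
delta((426.5,294.5,37))
F=[]
for i in range(4): optics.get_image('side'); F.append(get_obs()['ft_force'])
print(np.mean(F,0).round(2),get_obs()['moment'])"
```

```text
t 11.5 pos [427.2 294.7  52.6] ydir -31.9 tilt 0.03 d_cm [-0.05 -0.05  1.56] turn None w 33.5 F [-0.43 -2.81  0.72] g 30.0 q6 1.14
[ 0.86 -3.18  1.06] [-0.76591365 -0.0041281  -0.00994047]
```

>>> {"op": "move_arm", "data": {"rows": [[-0.12, 0.08, 0, 0, 20], [0, 0, 0, 0, 20], [0, 0, 0, 0, 20]]}}

```text
t: 12.08
ee_pos: [427.6, 293.9, 52.7]
orientation: [-2.746, -1.526, -0.001]
ft_force: [0.2, 0.6, -1.1]
width: 33.6
grasp_force: 30.0
```

```bash
cat > ff.py <<'E'
from h import *
delta((426.5,294.5,37))
F=[]
for i in range(6): optics.get_image('side'); o=get_obs(); F.append(np.r_[o['ft_force'],o['moment'],o['joint_torque'][1:3]])
print(np.mean(F,0).round(2))
E
python3 ff.py
```

```text
t 12.07 pos [427.6 293.9  52.7] ydir -31.9 tilt 0.03 d_cm [-0.01 -0.13  1.57] turn None w 33.6 F [ 0.2   0.64 -1.08] g 30.0 q6 1.14
[-5.000e-02 -3.900e-01 -5.300e-01 -7.000e-02  7.000e-02 -2.000e-02
 -5.001e+01 -1.618e+01]
```

>>> {"op": "move_arm", "data": {"rows": [[-0.06, 0.02, 0.1, 0, 20], [0, 0, 0.4, 0, 20], [0, 0, 0.4, 0, 20], [0, 0, 0.3, 0, 20], [0, 0, 0, 0, 20]]}}

```text
t: 13.0
ee_pos: [427.1, 292.8, 40.3]
orientation: [2.746, 1.526, -0.001]
ft_force: [0.5, -0.6, 0.1]
width: 33.7
grasp_force: 30.0
```

```bash
python3 ff.py
```

```text
t 13.0 pos [427.1 292.8  40.3] ydir -31.9 tilt 0.04 d_cm [ 0.11 -0.14  0.33] turn None w 33.7 F [ 0.5  -0.6   0.11] g 30.0 q6 1.13
[-2.700e-01  4.000e-02 -4.000e-02 -6.000e-02  9.000e-02  0.000e+00
 -5.033e+01 -1.536e+01]
```

>>> {"op": "move_arm", "data": {"rows": [[0, 0, 0.15, 0, 20], [0, 0, 0.1, 0, 20], [0, 0, 0, 0, 20]]}}

```text
t: 13.68
ee_pos: [427.2, 292.9, 38.1]
orientation: [2.746, 1.526, -0.0]
ft_force: [0.1, 0.7, -0.2]
width: 34.0
grasp_force: 30.0
```

```bash
python3 ff.py
```

```text
t 13.68 pos [427.2 292.9  38.1] ydir -31.9 tilt 0.01 d_cm [ 0.1  -0.15  0.11] turn None w 34.0 F [ 0.12  0.75 -0.19] g 30.0 q6 1.13
[ 2.700e-01  1.500e-01 -1.200e-01 -6.000e-02  1.000e-01 -3.000e-02
 -5.054e+01 -1.524e+01]
```

>>> {"op": "move_arm", "data": {"rows": [[0, 0, 0, 0, 42], [0, 0, 0, 0, 48], [0, 0, 0, 0, 60], [0, 0, 0, 0, 75], [0, 0, -1, 0, 80], [0, 0, -3, 0, 80], [0, 0, -4, 0, 80], [0, 0, -2, 0, 100], [0, 0, 0, 0, 100]]}}

```text
t: 15.1
ee_pos: [428.4, 293.7, 140.2]
orientation: [-2.746, -1.526, -0.007]
ft_force: [0.2, -1.2, -0.3]
width: 85.8
grasp_force: 0.0
```

```bash
python3 ff.py
python3 - <<'E'
from h import *
delta((503,-102,110),148)
im=optics.get_image("side"); r=region("side","pot_a",(426,293),40); 
print(None if r is None else (fit(POT,{"side":r},(426,293),10),r.sum()))
for r in spotter.regions_of("side","pot_a"):
    b=r["region"].astype(float); print(r["point"],fit(POT,{"side":b},(502,-101),30))
I=cv2.resize(im,None,fx=4,fy=4)
for P in(circ(17,52),circ(17,43)): cv2.polylines(I,[np.round(proj("side",place(P,426.5,293.5,10))*4+1.5).astype(int)],True,(0,0,255),1)
a=I[940:1300,900:1400]; cv2.imwrite("pics/p1.png",a)
E
```

```text
t 15.1 pos [428.4 293.7 140.2] ydir -31.9 tilt 0.24 d_cm [-0.07 -0.22 10.32] turn None w 85.8 F [ 0.21 -1.22 -0.31] g 0.0 q6 1.13
[ 2.600e-01 -1.800e-01 -1.300e-01 -6.000e-02  1.000e-01 -1.000e-02
 -4.712e+01 -2.160e+01]
t 15.4 pos [426.7 292.6 137.2] ydir -31.9 tilt 0.11 d_cm [-29.47  27.33   2.75] turn 0.10935366876751118 w 88.0 F [ 0.53 -0.42 -0.11] g 0.0 q6 1.13
((array([424.29215658, 278.62478428]), np.float64(0.4151834895299537)), np.float64(359.0))
[317.1, 276.7] (array([ 5031.0625, -8817.    ]), np.float64(1.0))
[280.5, 169.3] (array([ 514.60018551, -190.54258204]), np.float64(5.36905541824573))
[187.3, 185.3] (array([ 5031.0625, -8817.    ]), np.float64(1.0))
```

View pics/p1.png

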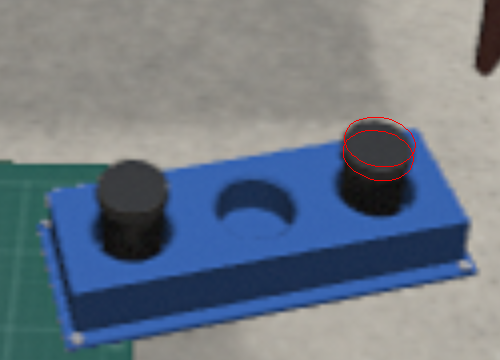

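The pot stands fully down in the end well at (378,165), level with the fixed one at (133,210). On to the second pot.

>>> {"op": "move_arm", "data": {"rows": [[-3.0, 2.8, 0, 0, 100], [-4.0, 3.7, 0, 0, 100], [-4.0, 3.7, 0, 0, 100], [-4.0, 3.7, 0, 0, 100], [-4.0, 3.7, 0, 0, 100], [-4.0, 3.7, 0, 0, 100], [-4.0, 3.7, 1, 0, 100], [-2.5, 2.3, 1, 0, 100], [0, 0, 0, 0, 100], [0, 0, 0, 0, 100]]}}

```text
t: 16.8
ee_pos: [502.8, -101.2, 118.0]
orientation: [-2.746, -1.525, 0.001]
ft_force: [-0.1, 0.3, 0.9]
width: 87.8
grasp_force: 0.0
```

```bash
python3 -c "
from h import *
delta((502.5,-102,57),148)"; python3 look.py over2
```

```text
t 16.8 pos [ 502.8 -101.2  118. ] ydir -31.9 tilt 0.06 d_cm [-0.08  0.03  6.1 ] turn 0.09253457975165702 w 87.8 F [-0.13  0.33  0.87] g 0.0 q6 0.33
top [145. 260.] 0.59 [424.1 286.5] 0.23 186.0
side [318. 278.] 0.71 [427.3 297.6] 0.57 346.0
side [286. 177.] 0.47 [ 504.6 -103.1] 0.18 215.0
```

View pics/over2.png

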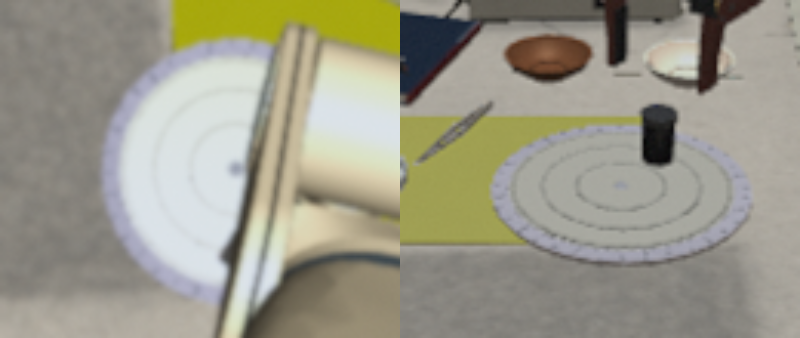

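The second pot (crop 658,135) is still in place, with the fingers straddling it centrally. I'll descend, close and lift.

>>> {"op": "move_arm", "data": {"rows": [[-0.05, 0, 2, 0, 100], [0, 0, 2, 0, 100], [0, 0, 1.2, 0, 100], [0, 0, 0.9, 0, 100], [0, 0, 0, 0, 80], [0, 0, 0, 0, 65], [0, 0, 0, 0, 55], [0, 0, 0, 0, 48], [0, 0, 0, 0, 44], [0, 0, 0, 0, 44]]}}

```text
t: 18.25
ee_pos: [503.0, -102.2, 57.3]
orientation: [2.746, 1.526, 0.0]
ft_force: [0.0, 0.3, 1.4]
width: 39.0
grasp_force: 0.0
```

>>> {"op": "move_arm", "data": {"rows": [[0, 0, 0, 0, 41], [0, 0, 0, 0, 38], [0, 0, 0, 0, 30], [0, 0, 0, 0, 20], [0, 0, 0, 0, 20]]}}

```text
t: 18.88
ee_pos: [503.0, -102.2, 57.2]
orientation: [-2.746, -1.526, 0.0]
ft_force: [1.0, -0.1, -0.1]
width: 33.7
grasp_force: 30.0
```

```bash
python3 ff.py
```

```text
t 18.88 pos [ 503.  -102.2   57.2] ydir -31.9 tilt 0.0 d_cm [ 29.64 -27.45   2.02] turn None w 33.7 F [ 0.96 -0.12 -0.09] g 30.0 q6 0.33
[-2.300e-01 -2.100e-01 -1.000e-02 -1.000e-01  1.000e-01 -1.000e-02
 -4.914e+01 -1.612e+01]
```

>>> {"op": "move_arm", "data": {"rows": [[0, 0, -0.3, 0, 20], [0, 0, -0.7, 0, 20], [0, 0, -1, 0, 20], [0, 0, -1.5, 0, 20], [0, 0, -1.5, 0, 20], [0, 0, -1, 0, 20], [0, 0, -0.5, 0, 20], [0, 0, 0, 0, 20], [0, 0, 0, 0, 20], [0, 0, 0, 0, 20]]}}

```text
t: 20.42
ee_pos: [502.7, -102.1, 121.7]
orientation: [-2.746, -1.525, 0.001]
ft_force: [-0.1, 0.3, -1.6]
width: 33.6
grasp_force: 30.0
```

```bash
python3 ff.py; python3 -c "
from h import *
delta((468.7,-335.5,110))"
```

```text
t 20.43 pos [ 502.7 -102.1  121.7] ydir -31.9 tilt 0.05 d_cm [ 29.65 -27.41   8.49] turn None w 33.6 F [-0.05  0.34 -1.58] g 30.0 q6 0.33
[-3.300e-01  1.200e-01 -2.700e+00 -9.000e-02  1.100e-01 -1.000e-02
 -4.770e+01 -2.084e+01]
t 20.73 pos [ 502.9 -102.1  122. ] ydir -31.9 tilt 0.02 d_cm [-21.62   9.43   1.2 ] turn None w 33.3 F [ 0.3  -0.15 -3.16] g 30.0 q6 0.33
```

This pot weighs about 0.27 kg (−2.7 N), so it is the loaded one. I'll carry it smoothly to the dish.

>>> {"op": "move_arm", "data": {"rows": [[-0.9, 0.4, 0, 0, 20], [-2.0, 0.9, 0, 0, 20], [-3.0, 1.3, 0, 0, 20], [-3.4, 1.5, 0, 0, 20], [-3.4, 1.5, 0, 0, 20], [-3.4, 1.5, 0, 0, 20], [-2.6, 1.1, 0, 0, 20], [-1.7, 0.7, 0, 0, 20], [-0.9, 0.4, 0, 0, 20], [-0.3, 0.1, 0, 0, 20]]}}

```text
t: 21.98
ee_pos: [468.6, -335.3, 122.1]
orientation: [-2.746, -1.525, 0.0]
ft_force: [0.4, -0.7, -2.6]
width: 33.4
grasp_force: 30.0
```

```bash
python3 -c "
from h import *
delta((468.7,-335.5,92))
for n in('top','side'):
    optics.get_image(n); r=region(n,'dish',(468.7,-335.5),14)
    if r is not None: v,c=fit(DISH,{n:r},(468.7,-335.5),0); print(n,v,c,r.sum())
"
```

```text
t 21.98 pos [ 468.6 -335.3  122.1] ydir -31.9 tilt 0.02 d_cm [-0.01  0.03  3.01] turn None w 33.4 F [ 0.37 -0.66 -2.56] g 30.0 q6 -0.09
top [ 472.64448952 -332.48035029] 0.6242602182892582 749.0
side [ 470.83101174 -332.67676434] 0.14458994569529512 361.0
```

Well centred. I'll lower it to about 3.5 cm above the rim, let it settle, and check with both cameras.

>>> {"op": "move_arm", "data": {"rows": [[0, 0, 0.5, 0, 20], [0, 0, 1, 0, 20], [0, 0, 1, 0, 20], [0, 0, 0.5, 0, 20], [0, 0, 0, 0, 20], [0, 0, 0, 0, 20], [0, 0, 0, 0, 20], [0, 0, 0, 0, 20]]}}

```text
t: 23.18
ee_pos: [468.8, -335.3, 92.4]
orientation: [2.746, 1.525, 0.0]
ft_force: [-0.2, 0.5, -2.0]
width: 33.6
grasp_force: 30.0
```

```bash
python3 -c "
from h import *
delta((468.7,-335.5,92)); print(get_obs()['qvel'].round(4))
s=optics.get_image('side'); t=optics.get_image('top')
cv2.imwrite('pics/end.png',np.hstack([cv2.resize(s[100:200,230:350],(400,333)),cv2.resize(s[255:335,225:345],(400,333))]))"
```

```text
t 23.18 pos [ 468.8 -335.3   92.4] ydir -31.9 tilt 0.03 d_cm [-0.02  0.    0.04] turn None w 33.6 F [-0.16  0.53 -2.  ] g 30.0 q6 -0.08
[-0.0006  0.      0.0004 -0.0001 -0.001   0.0017]
```

View pics/end.png

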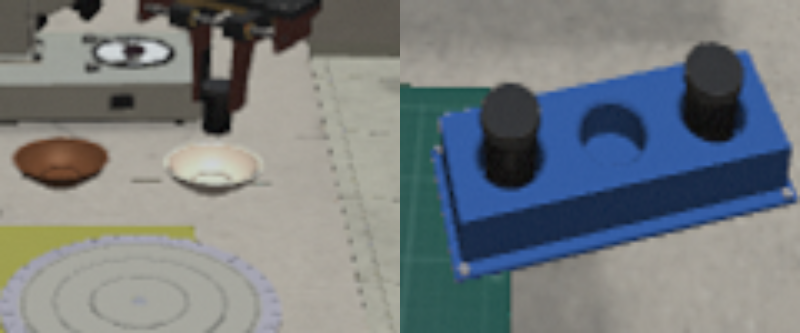

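The left crop shows the loaded pot upright at (215,108), held centrally above the white dish (212,165). The right crop shows the light pot standing down in the end well at (712,90). I'm handing in.

```bash
python3 -c "
from workcell import close_job
print(close_job())"
```

```text
the job is handed in; nothing more can be done
None
```

The job is handed in: the empty pot stands fully down in the rack's free end well, and the loaded one (about 0.27 kg) is held upright and still about 3.5 cm above the rim of the white dish, at its middle.

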